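# Shut the bead drawer and bring the last bead to its jar

### The arm

A 6-joint arm with a two-finger parallel gripper is mounted at the origin on the work surface. World frame = base frame: x ahead of the robot, y to its left, z up, the work surface at z = 0. Lengths are in m, angles in rad, forces in N, time in s.
With the tool pointing down it reaches from about 0.3 to 0.75 m from the base axis. Payload 8.5 kg.
Tool frame: the origin (TCP) lies midway between the tips of the shut fingers; the grasp point (between the pads) lies 19 mm behind it; z points along the fingers, y is the line along which they close (so a half turn about z gives the same grasp; the last joint's range is limited). The gripper opens to 85 mm and grips with 20 to 120 N. Pads are 22 mm wide; open, the fingers measure 114 mm over their backs; the gripper's body (76 mm by 85 mm) begins 54 mm behind the grasp point. The pads swing forward as they close: fully open they stand 13 mm farther back than shut.
Start: joints at [0.995, 0.381, 1.297, -0, 1.464, -0.215], TCP at [0.194, 0.515, 0.2] pointing down, gripper open.
Joint ranges: [-3.11, 3.11], [-0.89, 2.33], [0.22, 2.48], [-1.42, 4.56], [0.17, 2.85], [-2.88, 2.88]. Speed limits (rad/s): [2.39, 2.39, 3.14, 3.14, 3.14, 3.14].

### API

Orientations are given as a rotation vector (axis times angle).
In Python, from station import manip, viewer, finish_job gives the robot as it stands. The module is installed in compiled form; this text tells all that it offers.
- The arm moves only by the shell command python3 -m creep 'ROWS' [FORCE]. ROWS is a JSON object whose one key "increments" holds a list of rows, each a list of 3 entries, a list of its own where there are three numbers: the shift along the tool's x, y, z in cm, then the turn, a rotation vector about the tool's x, y, z in degrees, then the opening, from -1 (shut) to 1 (fully open). In form: {"increments": [[[dx, dy, dz], [ax, ay, az], jaw], ...]}. A call has 1 to 20 rows; each row is the pose to reach, as a shift and turn from the pose commanded when the call began, along the tool's axes at that moment; what a row does not reach only later rows make up. A row lasts 1/8 s, in which the tool goes at most 62.5 mm and 10.7 degrees, less where a joint would pass 70% of its speed; a pose out of reach is approached as far as the arm can. A call with a gripper value outside its range is refused whole. The fingers move at their own pace and stop on an object; FORCE is the grip in N (left out, the last holds). Time passes only in rows, so rows that repeat a pose let the fingers close. It gives the time, the measured TCP pose, the force, the opening and the grip force at its end, in the units of the state.
- manip.get_state(): the state, without advancing time (a new reading comes with each control period).
- viewer.capture(name): name is "side" or "top" or "wrist"; returns a dict with "frame" (420x560x3 uint8, red, green, blue), "z_map" (420x560 float32, m along the optical axis (not along the pixel's ray), 0 where there is no reading), "fov_y" (degrees; the focal length in pixels is half the picture's height over the tangent of half this angle, whatever the lens; pixels are square), "cx", "cy" (the principal point, pixels), "view" (4x4, takes a point from world to camera coordinates); the wrist camera has in their place "T_tool_cam" (4x4, takes a point from camera to tool coordinates, whose origin is the TCP and whose axes are the flange's). Camera axes: x right, y up, looking along -z (the intrinsics and any distortion apply to the point x, -y, -z); pixel columns grow to the right and rows downward; lengths in m; the calibration is good to about 2 mm. A picture is of the moment at which its call begins: read the wrist's pose just before it.
- finish_job(): hands the job in; it is judged then, once.
The state is a dict: "time_s": time; "joint_positions": joint angles; "qvel": joint speeds; "joint_torque": joint torques, N m; "tool_pos": TCP position; "ee_rot": TCP orientation; "force": force on the tool from outside, world axes, zero at the start; "wrist_torque": the same for the moment, N m; "grip_width": finger opening in m; "grasp_force": force on a finger pad.
Only numpy, scipy, OpenCV 4.12 (cv2) and the standard library are available. Lean on these libraries where they do the work, as an engineer would, in place of code of your own. Each camera call takes 0.05 s, during which the arm holds its last target. There are 200 camera calls.

### The job

Help me put the beads away: the top drawer of the little wooden chest is loaded with sorted beads, so first push it fully shut. Then pick up the steel dish with the last loose bead by its wooden handle, lift it clear of everything and swing it a quarter turn, so that the handle, which now lies across the cutting mat, comes to lie along the mat's long side with the pouring lip above the mouth of the open jar; all the way keep the dish level and the bead in the middle of it, and leave everything else where it is. Finish while still holding the dish there, level and still, close above the open jar without touching it, the bead at rest in the middle, ready to be tipped in.

Things in the scene. Friction and masses are not known exactly. Their poses are not given: they have to be found in the camera images.
- chest_drawer0 (a joint): opening of the chest's top drawer in m: 0 = fully shut, up to 0.13 = out; starts 0.06 to 0.12 out. It slides with about 1 N of friction plus damping of 4 N s/m, has no spring and stays where it is left, with a hard stop at 0
- chest_drawer0_handle (a point): middle of the bar handle of the open top drawer of a small wooden chest (200 deep x 220 wide x 132 mm high, fixed, front facing the robot). The bar is 110 mm long along this frame's y, about 10 mm thick, 35 mm in front of the drawer front, about 96 mm above the table. The frame's +x points into the chest: the drawer shuts along +x
- dish: round steel bead dish, loose, about 0.14 kg, rim diameter 116 mm, 25 mm high, standing on the mat; origin at the centre of its underside, z up, +x to the pouring lip, -x along the straight handle. Hollowed like a shallow cone: slope 7 degrees out to 20 mm from the centre, 14 degrees out to 46 mm, then a steep rim
- dish_grip (a point): the place to grip on the dish's dark wooden handle: 98 mm from the dish's centre (at x -0.098, y 0, z 0.030 in the dish's frame). The handle is a straight bar 13 mm wide and 16 mm high, from 59 to 149 mm behind the centre, its flat sides vertical
- dish_lip (a point): tip of the dish's pouring lip, at x +0.067, y 0, z 0.022 in the dish's frame
- dish_middle (a point): middle of the dish, where the centre of the bead lies when it rests centred: x 0, y 0, z 0.0156 in the dish's frame
- bead_center (a point): centre of the loose round glass bead, diameter 25 mm, 20 g, which lies in the middle of the dish and rolls easily
- jar: the open straight glass jar with some beads in it, loose, 0.28 kg, 72 mm across (74 mm at the lip of the glass), 75 mm high, wall 4 mm; origin at the centre of its underside. It stands on the mat to the left or to the right of the dish
- jar_rim (a point): centre of the open jar's mouth, at the height of its rim (75 mm above the jar's underside)
- mat: flat grey cutting mat with a fine grid, 300 x 450 x 3 mm, fixed to the table; origin at the centre of its underside; its x is along the short side, its y along the long side. The dish's handle starts along the mat's x within 0.06 rad, pointing to -x (towards the robot)
- capped_jar: bystander: the same glass jar closed with a steel screw cap, 72 mm across, 83 mm high, loose, on the mat on the other side of the dish; origin at the centre of its underside
- spool_a: bystander: upright thread spool, diameter 30 mm, 46 mm high, loose, on the mat beyond the dish; origin at the centre of its underside
- spool_b: bystander: upright thread spool, diameter 30 mm, 46 mm high, loose, on the near right corner of the mat; origin at the centre of its underside
- tape: bystander: round tape-measure case lying flat, diameter 56 mm, 18 mm high, loose, on the mat beyond the dish; origin at the centre of its underside
- cutter: bystander: rotary cutter lying on its side on the table to the right of the mat, about 170 mm long, 20 mm high, loose; origin under the middle of its length
There are look-alikes about, which are no part of the job. What is shaped like the dish but turquoise or yellow is not meant.

How it is judged:
By the outcome, as a careful person would: the job done as asked, in the order asked, and still so for the second after the job is handed in, while the arm keeps its last pose, push and grip.
It also fails if it takes over 62 s, if anything falls off the work surface, if the arm or the gripper's body presses on something with over 40 N, if the wrist force passes 120 N, or if a joint passes its speed limit or range.

## Working session

There is one attempt and no reset: what is moved stays moved. The work goes in short steps, Python scripts to look and compute and a shell command to move; the robot and the scene stay as the last step left them, time stands still between calls to the robot, and variables do not carry over. Pictures are saved under pics/ and viewed, at most 10 in all, crops included, and the job is handed in when it is done.

```bash
mkdir -p pics; ls
cat > h.py <<'E'
import numpy as np,cv2
from station import manip,viewer
from scipy.spatial.transform import Rotation as R
def cap(n):
    s=manip.get_state(); c=viewer.capture(n)
    f=210/np.tan(np.radians(c['fov_y'])/2)
    if 'view' in c: T=np.linalg.inv(c['view'])
    else:
        W=np.eye(4);W[:3,:3]=R.from_rotvec(s['ee_rot']).as_matrix();W[:3,3]=s['tool_pos'];T=W@c['T_tool_cam']
    return c,f,T
def ray(c,f,T,u,v):
    d=np.array([(u-c['cx'])/f,-(v-c['cy'])/f,-1.]);return T[:3,3],T[:3,:3]@d
def plane(c,f,T,u,v,z):
    o,d=ray(c,f,T,u,v);return o+d*(z-o[2])/d[2]
def cloud(c,f,T):
    v,u=np.mgrid[0:420,0:560];z=c['z_map']
    p=np.stack([(u-c['cx'])/f*z,-(v-c['cy'])/f*z,-z],-1)
    return p@T[:3,:3].T+T[:3,3]
E
python3 - <<'E'
from h import *
print(manip.get_state())
for n in ['side','top']:
    c,f,T=cap(n);cv2.imwrite(f'pics/{n}0.png',c['frame'][...,::-1]);print(n,{k:v for k,v in c.items() if k not in('frame','z_map')},f,T[:3,3])
    np.save(n+'.npy',cloud(c,f,T))
E
```

```text
pics
{'time_s': 0.0, 'joint_positions': array([ 9.94693126e-01,  3.81218969e-01,  1.29827259e+00,  8.55282445e-06,
        1.46358399e+00, -2.15284167e-01]), 'qvel': array([ 1.03422008e-03,  1.42845205e-04, -1.06060257e-03, -9.49433975e-04,
        8.76975587e-05, -2.09441134e-03]), 'joint_torque': array([ 5.39725806e-04, -4.48442674e+01, -2.31285793e+01, -5.75484910e-05,
        4.57747039e-03, -2.56284108e-05]), 'tool_pos': array([0.19397656, 0.51429892, 0.19969549]), 'ee_rot': array([-5.63601020e-01, -3.09003453e+00,  2.14378778e-03]), 'force': array([-0.0545922 ,  1.08460455, -0.36535752]), 'wrist_torque': array([ 0.02113993, -0.04719517, -0.02830813]), 'grasp_force': 0.0, 'grip_width': 0.08564757374262687}
side {'fov_y': 52.782859647273646, 'cx': 274.0572419028198, 'cy': 202.5426650583652, 'view': array([[ 0.93964894, -0.3415657 ,  0.01981755, -0.4398263 ],
       [ 0.19818911,  0.59060486,  0.78224484, -0.17252789],
       [-0.27889235, -0.73110791,  0.62265583, -1.21156018],
       [ 0.        ,  0.        ,  0.        ,  1.        ]])} 423.2011881733764 [ 0.1095806  -0.934115    0.89806034]
top {'fov_y': 43.3263117411387, 'cx': 273.15448378023535, 'cy': 218.28167655683208, 'view': array([[-0.00842715, -0.99995478,  0.00440664,  0.03284604],
       [ 0.99172733, -0.00779318,  0.1281256 , -0.47535134],
       [-0.12808547,  0.00544992,  0.99174816, -1.58698873],
       [ 0.        ,  0.        ,  0.        ,  1.        ]])} 528.6960667841165 [0.26842553 0.03778902 1.63465309]
```

View pics/top0.png

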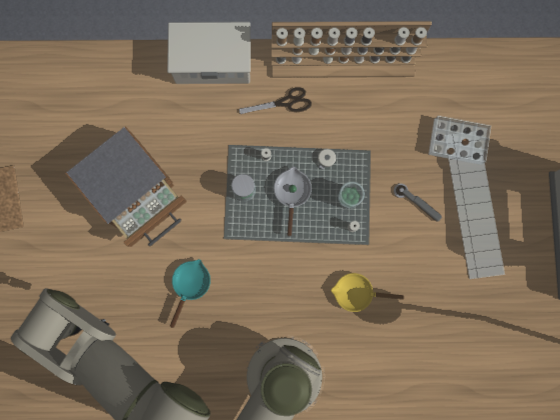

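View pics/side0.png

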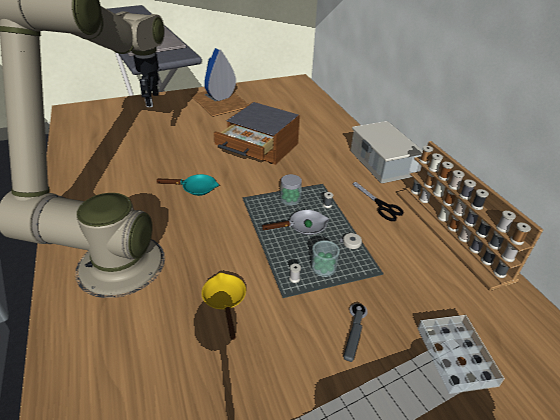

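The top view shows the chest at about (120,175) with its bar handle at (165,231). The steel dish is at (292,188) with its handle running down to (290,235). The open jar is to the right at (351,195) and the capped jar to the left at (243,187). The side view confirms this layout, and the turquoise and yellow dishes are the decoys.

Run:
```python
from h import *
c,f,T=cap('top');P=cloud(c,f,T);im=c['frame'];hsv=cv2.cvtColor(im,cv2.COLOR_RGB2HSV)
# bar handle: dark pixels near
m=np.zeros((420,560),bool);m[210:250,140:190]=1
d=m&(im.max(-1)<75)&(P[...,2]>.08)&(P[...,2]<.115)
v,u=np.nonzero(d);print(len(v))
r=cv2.minAreaRect(np.stack([u,v],1).astype(np.float32));print(r)
pts=np.array([plane(c,f,T,a,b,.1) for a,b in zip(u,v)]);mu=pts[:,:2].mean(0);print('bar',mu,'z',np.median(P[d][:,2]))
print('bar box',plane(c,f,T,*r[0],.1)); w=np.linalg.svd(pts[:,:2]-mu)[2][0];print(w,np.ptp((pts[:,:2]-mu)@w))
# chest top dark grey: orientation
g=np.zeros((420,560),bool);g[120:230,60:180]=1
g&=(P[...,2]>.124)&(P[...,2]<.142);g=cv2.morphologyEx(g.astype(np.uint8),cv2.MORPH_OPEN,np.ones((5,5)))
cn=max(cv2.findContours(g,0,2)[0],key=cv2.contourArea)
r=cv2.minAreaRect(np.array([plane(c,f,T,*p[0],.132)[:2] for p in cn]).astype(np.float32));print('chest',r)
# mat
g=(hsv[...,1]<70)&(abs(P[...,2])<.012);g[:140]=0;g[250:]=0;g[:,:215]=0;g[:,380:]=0
g=cv2.morphologyEx(g.astype(np.uint8),cv2.MORPH_CLOSE,np.ones((9,9)));g=cv2.morphologyEx(g,cv2.MORPH_OPEN,np.ones((9,9)))
cn=max(cv2.findContours(g,0,2)[0],key=cv2.contourArea)
r=cv2.minAreaRect(np.array([plane(c,f,T,*p[0],.003)[:2] for p in cn]).astype(np.float32));print('mat',r)
for n,uv,z in [('dish',(292,188),.028),('hend',(290,235),.04),('jar',(351,195),.078),('cap',(243,187),.086)]: print(n,plane(c,f,T,*uv,z),P[uv[1],uv[0]])
cv2.imwrite('pics/topc.png',cv2.resize(im[140:260,60:380,::-1],None,fx=2.5,fy=2.5,interpolation=2))
```

```text
72
((160.65841674804688, 227.4158477783203), (10.90576171875, 39.049659729003906), 50.710594177246094)
bar [0.43502943 0.3540065 ] z 0.10032417782181613
bar box [0.44233663 0.35779318 0.1       ]
[-0.61943714  0.78504626] 0.11249223466757241
chest ((0.5938025712966919, 0.482892781496048), (0.19596834480762482, 0.21981237828731537), 39.58366012573242)
mat ((0.5558268427848816, -0.04798021912574768), (0.4533257782459259, 0.30187276005744934), 87.195068359375)
dish [ 0.56973836 -0.03001907  0.028     ] [ 0.56995325 -0.03006743  0.02685417]
hend [ 0.42291115 -0.02157356  0.04      ] [ 0.42318175 -0.02167754  0.0372068 ]
jar [ 0.53777752 -0.20393634  0.078     ] [ 0.54295189 -0.20857999  0.04809603]
cap [0.56299164 0.11821233 0.086     ] [0.56298834 0.11821142 0.08601738]
```

View pics/topc.png

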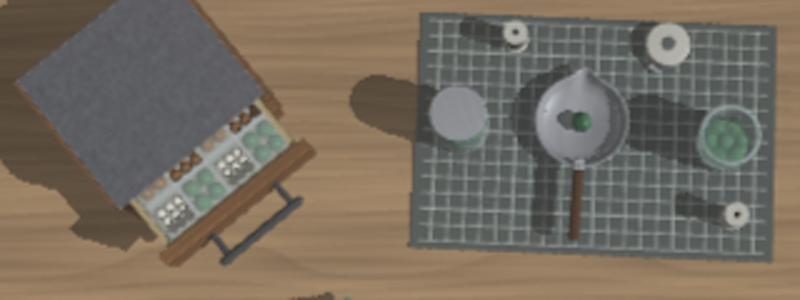

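The crop shows the bar handle running from about (228,260) to (298,202) in crop pixels, so the drawer is roughly 8 cm open. The bead sits near the middle of the steel dish. I'll compute the approach for the push next.

```bash
cat >> h.py <<'E'
def rel(p,yaw):
    "shift cm / turn deg from the present pose to TCP p, tool down, tool y at yaw deg"
    s=manip.get_state();A=R.from_rotvec(s['ee_rot'])
    y=np.array([np.cos(np.radians(yaw)),np.sin(np.radians(yaw)),0]);z=np.array([0,0,-1.])
    B=R.from_matrix(np.stack([np.cross(y,z),y,z],1))
    print('shift',(A.inv().apply(np.array(p)-s['tool_pos'])*100).round(2),'turn',np.degrees((A.inv()*B).as_rotvec()).round(2))
E
python3 - <<'E'
from h import *
c,f,T=cap('top')
e=[plane(c,f,T,60+a/2.5,140+b/2.5,.1) for a,b in((228,260),(298,202))];print(e,np.linalg.norm(e[0]-e[1]))
b=(e[0]+e[1])/2;d=np.array([np.cos(.691),np.sin(.691),0]);q=b-d*.045
print(b,q);q[2]=.2;rel(q,129.6);q[2]=.083;rel(q,129.6)
E
```

```text
[array([0.39406613, 0.38433745, 0.1       ]), array([0.46136432, 0.30401877, 0.1       ])] 0.10478615077215989
[0.42771522 0.34417811 0.1       ] [0.39303782 0.31549924 0.1       ]
shift [-25.64 -11.59   0.  ] turn [-4.000e-02 -4.000e-02 -6.027e+01]
shift [-25.64 -11.58  11.7 ] turn [-4.000e-02 -4.000e-02 -6.027e+01]
```

```bash
python3 -m creep '{"increments": [[[-25.6,-11.6,0],[0,0,-60.3],-1],[[-25.6,-11.6,0],[0,0,-60.3],-1],[[-25.6,-11.6,0],[0,0,-60.3],-1],[[-25.6,-11.6,0],[0,0,-60.3],-1],[[-25.6,-11.6,0],[0,0,-60.3],-1],[[-25.6,-11.6,0],[0,0,-60.3],-1],[[-25.6,-11.6,0],[0,0,-60.3],-1],[[-25.6,-11.6,5],[0,0,-60.3],-1],[[-25.6,-11.6,10],[0,0,-60.3],-1],[[-25.6,-11.6,11.7],[0,0,-60.3],-1],[[-25.6,-11.6,11.7],[0,0,-60.3],-1],[[-25.6,-11.6,11.7],[0,0,-60.3],-1]]}' 20
python3 - <<'E'
from h import *
c,f,T=cap('wrist');cv2.imwrite('pics/w1.png',c['frame'][...,::-1])
b=np.array([.4277,.3442,.1]);d=np.array([np.cos(.691),np.sin(.691),0])
rel(b+d*(.081-.016),129.6);print(manip.get_state()['tool_pos'])
E
```

```text
time_s: 1.7
tool_pos: [0.3929, 0.3163, 0.0843]
ee_rot: [-1.064, 2.954, 0.0]
force: [0.4, 0.6, 0.0]
grip_width: -0.0001
grasp_force: 0.0
shift [-10.95  -0.06  -1.54] turn [-0.03  0.12  0.01]
[0.39307602 0.31624171 0.08441925]
```

View pics/w1.png

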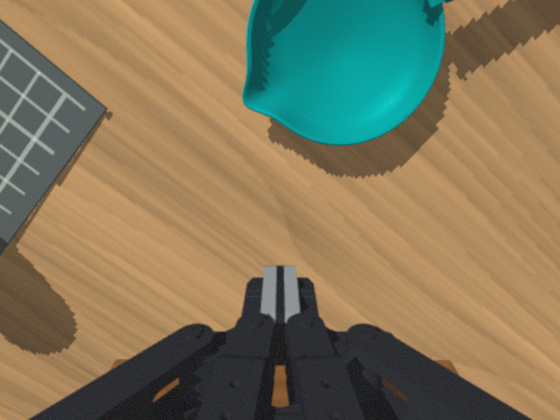

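The wrist view looks away from the chest, so the mat corner is at (105,110) and the turquoise decoy is above, both clear of the fingers. I'll push along tool -x.

```bash
python3 -m creep '{"increments": [[[-1.2,0,0],[0,0,0],-1],[[-2.4,0,0],[0,0,0],-1],[[-3.2,0,0],[0,0,0],-1],[[-4,0,0],[0,0,0],-1],[[-4.8,0,0],[0,0,0],-1],[[-5.6,0,0],[0,0,0],-1],[[-6.4,0,0],[0,0,0],-1],[[-7.2,0,0],[0,0,0],-1],[[-8,0,0],[0,0,0],-1],[[-8.6,0,0],[0,0,0],-1],[[-9.2,0,0],[0,0,0],-1],[[-9.5,0,0],[0,0,0],-1],[[-9.5,0,0],[0,0,0],-1]]}'
python3 - <<'E'
from h import *
print(manip.get_state()['force'])
E
```

```text
time_s: 3.38
tool_pos: [0.4661, 0.3764, 0.0833]
ee_rot: [-1.065, 2.955, 0.0]
force: [0.7, -0.2, -0.0]
grip_width: -0.0002
grasp_force: 0.0
[ 0.70800445 -0.23106963 -0.04293898]
```

```bash
python3 -m creep '{"increments": [[[-0.4,0,0],[0,0,0],-1],[[-0.8,0,0],[0,0,0],-1],[[-1.2,0,0],[0,0,0],-1],[[-1.4,0,0],[0,0,0],-1],[[-1.6,0,0],[0,0,0],-1],[[-1.6,0,0],[0,0,0],-1]]}'
python3 - <<'E'
from h import *
c,f,T=cap('top');cv2.imwrite('pics/t1.png',cv2.resize(c['frame'][110:260,50:250,::-1],None,fx=3,fy=3,interpolation=2))
E
```

```text
time_s: 4.12
tool_pos: [0.4785, 0.3866, 0.0834]
ee_rot: [-1.065, 2.955, 0.0]
force: [-1.1, 0.5, 0.3]
grip_width: 0.0
grasp_force: 0.0
```

View pics/t1.png

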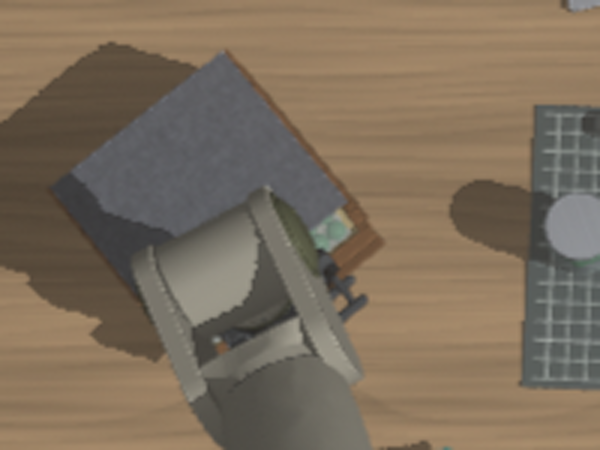

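The picture shows the drawer still about 2–3 cm out, with beads visible at (330,230). I'll keep pushing.

```bash
python3 -m creep '{"increments": [[[-0.4,0,0],[0,0,0],-1],[[-0.8,0,0],[0,0,0],-1],[[-1.2,0,0],[0,0,0],-1],[[-1.4,0,0],[0,0,0],-1],[[-1.6,0,0],[0,0,0],-1],[[-1.6,0,0],[0,0,0],-1]]}'
```

```text
time_s: 4.92
tool_pos: [0.4907, 0.3968, 0.0833]
ee_rot: [-1.065, 2.955, 0.0]
force: [-0.3, 0.2, -0.9]
grip_width: 0.0002
grasp_force: 0.0
```

```bash
python3 -m creep '{"increments": [[[-0.3,0,0],[0,0,0],-1],[[-0.6,0,0],[0,0,0],-1],[[-0.8,0,0],[0,0,0],-1],[[-0.8,0,0],[0,0,0],-1]]}'
python3 - <<'E'
from h import *
c,f,T=cap('side');cv2.imwrite('pics/s1.png',cv2.resize(c['frame'][90:180,190:330,::-1],None,fx=5,fy=5,interpolation=2))
E
```

```text
time_s: 5.42
tool_pos: [0.4969, 0.402, 0.0833]
ee_rot: [-1.065, 2.955, 0.0]
force: [0.4, -0.3, 0.7]
grip_width: -0.0001
grasp_force: 0.0
```

View pics/s1.png

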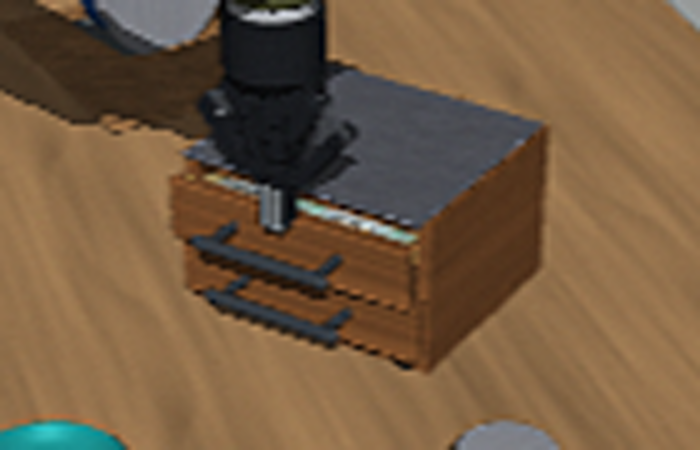

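The finger tip is seen at crop (272,230) and the bar at about (270,262), with a gap of about 2 cm still open. I'll check where the tip lies relative to the bar.

Run:
```python
from h import *
c,f,T=cap('side');V=c['view'];P=cloud(c,f,T);im=c['frame']
def pr(p):
    q=V@np.append(p,1);return c['cx']+f*q[0]/-q[2],c['cy']-f*q[1]/-q[2]
s=manip.get_state();u=pr(s['tool_pos']);print('tcp crop',(u[0]-190)*5,(u[1]-90)*5)
d=np.array([np.cos(.691),np.sin(.691),0]);C=np.array([.5938,.4829,0])
def loc(p):
    w=np.array(p)-C;return (w@d,w@np.array([-d[1],d[0],0]),p[2])
for n,(a,b) in dict(tip=(272,215),barR=(325,283),barL=(200,243),barM=(262,268),front=(300,240),frontlow=(390,285),lowbar=(270,315),post=(330,265)).items():
    print(n,np.round(loc(P[int(90+b/5),int(190+a/5)]),3))
print('tcp',np.round(loc(s['tool_pos']),3))
```

```text
tcp crop 275.9519667299273 259.05269702891104
tip [-0.136 -0.003  0.126]
barR [-0.152 -0.061  0.098]
barL [-0.156  0.047  0.099]
barM [-0.155 -0.006  0.094]
front [-0.113 -0.014  0.097]
frontlow [-0.115 -0.094  0.085]
lowbar [-0.145 -0.007  0.046]
post [-0.127 -0.049  0.094]
tcp [-0.126 -0.001  0.083]
```

Run:
```python
from h import *
c,f,T=cap('side');P=cloud(c,f,T);im=c['frame']
d=np.array([np.cos(.691),np.sin(.691),0]);C=np.array([.5938,.4829,0])
for col in (244,245,246):
  for v in range(122,146,1):
    p=P[v,col];w=p-C;print(col,v,np.round([w@d,w@[-d[1],d[0],0],p[2]],3),im[v,col])
```

```text
244 122 [-0.123  0.005  0.163] [16 16 19]
244 123 [-0.134 -0.002  0.166] [25 28 32]
244 124 [-0.131 -0.001  0.16 ] [23 25 30]
244 125 [-0.136 -0.004  0.159] [16 17 20]
244 126 [-0.132 -0.001  0.152] [23 25 28]
244 127 [-0.134 -0.002  0.15 ] [31 31 32]
244 128 [-0.138 -0.005  0.148] [88 93 95]
244 129 [-0.14  -0.006  0.145] [83 88 89]
244 130 [-0.138 -0.004  0.14 ] [83 86 88]
244 131 [-0.138 -0.004  0.136] [83 87 89]
244 132 [-0.138 -0.005  0.132] [88 92 95]
244 133 [-0.139 -0.005  0.128] [89 92 94]
244 134 [-0.136 -0.003  0.122] [90 94 99]
244 135 [-0.139 -0.005  0.12 ] [109 118 125]
244 136 [-0.12   0.008  0.103] [39 26 18]
244 137 [-0.118  0.01   0.097] [121  73  37]
244 138 [-0.115  0.012  0.09 ] [107  66  36]
244 139 [-0.115  0.012  0.086] [102  64  34]
244 140 [-0.117  0.011  0.083] [119  73  37]
244 141 [-0.15  -0.012  0.102] [67 47 32]
244 142 [-0.153 -0.013  0.1  ] [51 60 69]
244 143 [-0.159 -0.017  0.099] [57 64 70]
244 144 [-0.158 -0.016  0.094] [38 40 45]
244 145 [-0.101  0.022  0.05 ] [46 28 13]
245 122 [-0.137 -0.009  0.173] [15 15 18]
245 123 [-0.139 -0.011  0.171] [23 
[... 1283 characters left out ...]
.145] [41 44 48]
246 130 [-0.131 -0.009  0.138] [41 44 48]
246 131 [-0.134 -0.011  0.136] [41 42 46]
246 132 [-0.133 -0.01   0.131] [41 43 46]
246 133 [-0.132 -0.009  0.126] [39 43 44]
246 134 [-0.135 -0.011  0.124] [34 39 43]
246 135 [-0.135 -0.011  0.119] [81 87 92]
246 136 [-0.128 -0.006  0.11 ] [54 48 44]
246 137 [-0.111  0.005  0.095] [77 45 23]
246 138 [-0.115  0.003  0.093] [114  71  40]
246 139 [-0.117  0.001  0.09 ] [100  63  35]
246 140 [-0.115  0.003  0.084] [108  66  35]
246 141 [-0.118  0.001  0.082] [123  74  35]
246 142 [-0.151 -0.021  0.101] [52 46 40]
246 143 [-0.157 -0.025  0.101] [56 64 70]
246 144 [-0.158 -0.025  0.097] [53 60 65]
246 145 [-0.101  0.013  0.053] [33 25 18]
```

Run:
```python
from h import *
c,f,T=cap('wrist');P=cloud(c,f,c['T_tool_cam']);im=c['frame']
print(c['T_tool_cam'].round(4).tolist(),f)
for v in range(262,330,6): print(v,P[v,272].round(4),P[v,290].round(4),im[v,272])
s=manip.get_state();print(s['force'],s['grip_width'],s['joint_positions'])
t,f,T=cap('top');Q=cloud(t,f,T)
# floor height by wrist depth (world)
c,f,T=cap('wrist');W=cloud(c,f,T);print('table z by wrist',[W[v,u,2].round(4) for v,u in((20,500),(200,500),(100,150),(200,450))])
```

```text
[[-0.0003, 0.9466, 0.3224, 0.0827], [1.0, -0.0, 0.001, 0.0003], [0.0009, 0.3224, -0.9466, -0.1731], [0.0, 0.0, 0.0, 1.0]] 366.350263833094
262 [-0.0112 -0.0043  0.0118] [-0.0115  0.0058  0.0123] [148 102  57]
268 [ 0.0109 -0.0031 -0.0372] [ 0.0108  0.0044 -0.037 ] [168 175 175]
274 [ 0.0104 -0.003  -0.0414] [ 0.0102  0.0043 -0.041 ] [165 170 172]
280 [ 0.0114 -0.0028 -0.0479] [ 0.0106  0.0042 -0.0465] [164 167 171]
286 [ 0.0107 -0.0028 -0.0512] [ 0.0103  0.0041 -0.0506] [165 170 170]
292 [ 0.0106 -0.0027 -0.0553] [ 0.0108  0.0039 -0.0557] [167 173 177]
298 [ 0.0106 -0.0026 -0.0593] [ 0.0107  0.0038 -0.0595] [162 168 171]
304 [ 0.0109 -0.0025 -0.0636] [ 0.0099  0.0038 -0.062 ] [165 170 171]
310 [ 0.0109 -0.0024 -0.0672] [ 0.0104  0.0036 -0.0663] [166 171 173]
316 [ 0.0089 -0.0024 -0.0677] [ 0.0118  0.0035 -0.0718] [106 110 108]
322 [ 0.0117 -0.0023 -0.0748] [ 0.0112  0.0034 -0.0741] [51 49 52]
328 [ 0.0117 -0.0022 -0.0779] [ 0.0127  0.0033 -0.0792] [50 52 57]
[ 1.00576572 -0.22936466 -0.30203888] 0.00013837103416632215 [ 4.95135512e-01  6.30817538e-01  1.20718728e+00  2.59484622e-05
  1.30333691e+00 -1.76728134e+00]
table z by wrist [np.float64(-0.0002), np.float64(-0.0006), np.float64(-0.0003), np.float64(-0.0013)]
```

The wrist depth and side view agree that the real finger tips end about 35 mm behind the reported TCP (tool z ≈ -0.036, pads from -0.037 to -0.067). So the fingers went over the bar and are pushing the drawer's front panel. I'll allow for that offset from here on and keep pushing until it reaches the stop.

```bash
python3 -m creep '{"increments": [[[-0.3,0,0],[0,0,0],-1],[[-0.6,0,0],[0,0,0],-1],[[-0.9,0,0],[0,0,0],-1],[[-1.1,0,0],[0,0,0],-1],[[-1.3,0,0],[0,0,0],-1],[[-1.3,0,0],[0,0,0],-1]]}'
```

```text
time_s: 6.48
tool_pos: [0.5067, 0.4101, 0.0833]
ee_rot: [1.065, -2.956, 0.0]
force: [-0.9, -0.7, 0.6]
grip_width: 0.0004
grasp_force: 0.5
```

```bash
python3 -m creep '{"increments": [[[-0.2,0,0],[0,0,0],-1],[[-0.4,0,0],[0,0,0],-1],[[-0.6,0,0],[0,0,0],-1],[[-0.6,0,0],[0,0,0],-1]]}'
python3 - <<'E'
from h import *
print(manip.get_state()['force'])
E
```

```text
time_s: 6.98
tool_pos: [0.5071, 0.4105, 0.083]
ee_rot: [1.061, -2.943, 0.007]
force: [-18.6, -18.8, 11.4]
grip_width: 0.0002
grasp_force: 13.3
[-18.62970159 -18.83983276  11.37642918]
```

Contact is firm at the stop. I'll back off, lift, and check the drawer.

```bash
python3 -m creep '{"increments": [[[0.6,0,0],[0,0,0],-1],[[1.2,0,0],[0,0,0],-1],[[2,0,-4],[0,0,0],-1],[[4,0,-9],[0,0,0],-1],[[10,0,-12],[0,0,0],-1],[[15,0,-12],[0,0,0],-1],[[15,0,-12],[0,0,0],1],[[15,0,-12],[0,0,0],1]]}'
python3 - <<'E'
from h import *
c,f,T=cap('side');P=cloud(c,f,T);im=c['frame']
cv2.imwrite('pics/s2.png',cv2.resize(im[90:280,190:400,::-1],None,fx=3,fy=3,interpolation=2))
c,f,T=cap('top');cv2.imwrite('pics/t2.png',c['frame'][...,::-1])
E
```

```text
time_s: 7.98
tool_pos: [0.3966, 0.3186, 0.2037]
ee_rot: [-1.064, 2.954, 0.001]
force: [1.9, 0.7, 0.1]
grip_width: 0.0356
grasp_force: 0.0
```

View pics/s2.png

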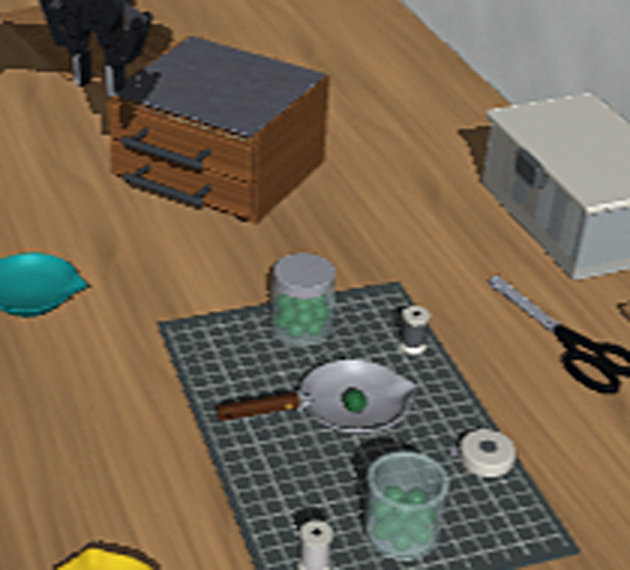

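The drawer is flush and shut: its bar at crop (165,150) lines up with the lower bar at (165,190). Nothing else has moved. Next I'll hover over the dish for a precise wrist view.

Run:
```python
from h import *
rel([.43,-.04,.27],87)
```

```text
shift [ 20.33 -29.75  -6.69] turn [1.000e-02 4.000e-02 4.263e+01]
```

```bash
python3 -m creep '{"increments": [[[20.3,-29.8,-6.7],[0,0,42.6],1],[[20.3,-29.8,-6.7],[0,0,42.6],1],[[20.3,-29.8,-6.7],[0,0,42.6],1],[[20.3,-29.8,-6.7],[0,0,42.6],1],[[20.3,-29.8,-6.7],[0,0,42.6],1],[[20.3,-29.8,-6.7],[0,0,42.6],1],[[20.3,-29.8,-6.7],[0,0,42.6],1],[[20.3,-29.8,-6.7],[0,0,42.6],1],[[20.3,-29.8,-6.7],[0,0,42.6],1],[[20.3,-29.8,-6.7],[0,0,42.6],1]]}'
python3 - <<'E'
from h import *
c,f,T=cap('wrist');cv2.imwrite('pics/w2.png',c['frame'][...,::-1])
P=cloud(c,f,T);np.savez('w2.npz',im=c['frame'],P=P,T=T,f=f,cx=c['cx'],cy=c['cy'])
A=cloud(c,f,c['T_tool_cam']);print([(v,A[v,u].round(3)) for v,u in((330,150),(320,170),(330,410))])
E
```

```text
time_s: 9.32
tool_pos: [0.4295, -0.0399, 0.2703]
ee_rot: [-0.079, -3.14, -0.0]
force: [-0.9, 0.3, 1.0]
grip_width: 0.0854
grasp_force: 0.0
[(330, array([ 0.006, -0.043, -0.071])), (320, array([-0.004, -0.042, -0.052])), (330, array([ 0.006,  0.043, -0.071]))]
```

View pics/w2.png

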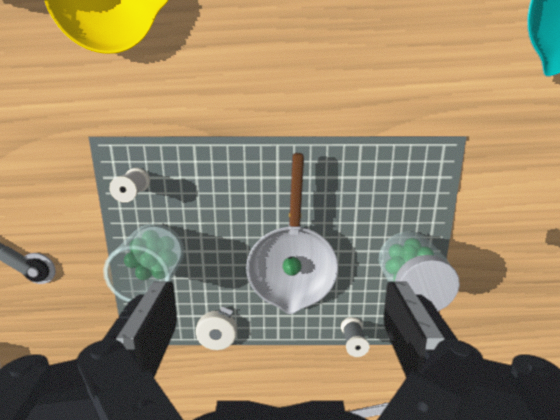

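The wrist view (robot side up) shows the handle running from (297,155) to (295,226) and the dish at (292,268) with its lip at (292,310). The bead is at (291,266), the open jar's rim centre near (143,265), the capped jar's cap at (430,283), and spool_b at (123,188).

```bash
cat > meas.py <<'E'
from h import *
def measure(d):
    im,P,T,f=d['im'],d['P'],d['T'],float(d['f']);c={'cx':float(d['cx']),'cy':float(d['cy'])}
    pl=lambda uv,z:np.array([plane(c,f,T,u,v,z)[:2] for u,v in uv])
    hsv=cv2.cvtColor(im,cv2.COLOR_RGB2HSV).astype(int)
    z=P[...,2];out={}
    def comp(m,box):
        b=np.zeros(m.shape,np.uint8);x0,x1,y0,y1=box;b[y0:y1,x0:x1]=m[y0:y1,x0:x1]
        n,l,s,_=cv2.connectedComponentsWithStats(b);k=1+s[1:,4].argmax();v,u=np.nonzero(l==k);return np.stack([u,v],1)
    h=comp((hsv[...,0]<18)&(hsv[...,1]>100)&(hsv[...,2]<140),(270,320,145,230))
    q=pl(h,.041);mu=q.mean(0);w=np.linalg.svd(q-mu)[2][0];w*=np.sign(w[0]);t=(q-mu)@w
    print('handle z',np.percentile(z[h[:,1],h[:,0]],80).round(4),'mid',mu.round(4),'dir deg',np.degrees(np.arctan2(w[1],w[0])).round(2),'len',np.ptp(t).round(4),'ends',(mu+w*t.min()).round(4),(mu+w*t.max()).round(4),'width',np.ptp(np.percentile((q-mu)@[-w[1],w[0]],[3,97])).round(4))
    r=comp((z>.0225)&(z<.04),(240,345,224,318));hull=cv2.convexHull(r.astype(np.int32))[:,0]
    q=pl(hull,.028);e=cv2.minEnclosingCircle(q.astype(np.float32))
    print('rim z',np.percentile(z[r[:,1],r[:,0]],90).round(4),'ext',q.min(0).round(4),q.max(0).round(4),'y-mid,wid',((q[:,1].min()+q[:,1].max())/2).round(4),np.ptp(q[:,1]).round(4))
    b=comp((hsv[...,0]>50)&(hsv[...,0]<85)&(hsv[...,1]>120),(270,315,245,290));q=pl(b,.0186)
    print('bead',q.mean(0).round(4),np.ptp(q,0).round(4))
if __name__=='__main__':
    d=np.load('w2.npz');measure(d)
    im,P,T,f=d['im'],d['P'],d['T'],float(d['f']);c={'cx':float(d['cx']),'cy':float(d['cy'])}
    for n,uv,zz in [('jarL',(105,271),.078),('jarR',(181,262),.078),('jarrim',(143,265),.078),('cap',(430,283),.086),('matNL',(90,137),.003),('matNR',(467,137),.003),('spoolb',(123,188),.049),('tape',(217,331),.021)]:print(n,plane(c,f,T,*uv,zz).round(4))
E
python3 meas.py
python3 - <<'E'
import cv2;im=cv2.imread('pics/w2.png');cv2.imwrite('pics/w2c.png',cv2.resize(im[140:320,90:350],None,fx=3,fy=3,interpolation=2))
E
```

```text
handle z 0.0408 mid [ 0.4602 -0.0228] dir deg -4.9 len 0.0843 ends [ 0.4199 -0.0194] [ 0.5038 -0.0266] width 0.0104
rim z 0.0286 ext [ 0.5071 -0.0895] [0.6336 0.0258] y-mid,wid -0.0319 0.1153
bead [ 0.5691 -0.0326] [0.0206 0.0182]
jarL [ 0.5338 -0.2405  0.078 ]
jarR [ 0.5269 -0.1541  0.078 ]
jarrim [ 0.5285 -0.1968  0.078 ]
cap [0.5624 0.12   0.086 ]
matNL [ 0.3942 -0.264   0.003 ]
matNR [0.4167 0.1839 0.003 ]
spoolb [ 0.4468 -0.2156  0.049 ]
tape [ 0.6622 -0.1378  0.021 ]
```

View pics/w2c.png

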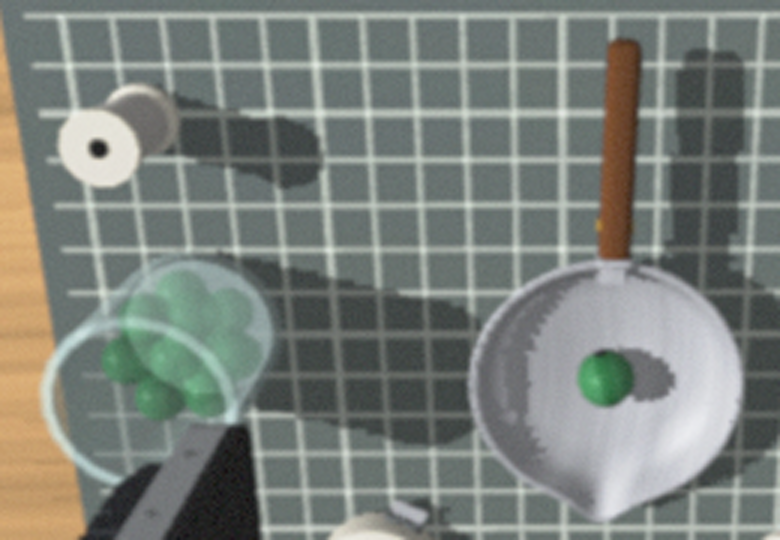

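Run:
```python
from h import *
d=np.load('w2.npz');c={'cx':float(d['cx']),'cy':float(d['cy'])}
for uv in((137.3,274.5),(104,274.5),(170.7,274.5)):print(plane(c,float(d['f']),d['T'],*uv,.078))
rel([.471,-.0236,.05],85.1);rel([.471,-.0236,-.020],85.1)
```

```text
[ 0.5399262  -0.20524362  0.078     ]
[ 0.53805821 -0.24256392  0.078     ]
[ 0.54179954 -0.16781639  0.078     ]
shift [-4.06  1.85 22.03] turn [ 0.   -0.    2.02]
shift [-4.06  1.85 29.03] turn [ 0.   -0.    2.02]
```

```bash
python3 -m creep '{"increments": [[[-4.1,1.9,5],[0,0,2],1],[[-4.1,1.9,11],[0,0,2],1],[[-4.1,1.9,17],[0,0,2],1],[[-4.1,1.9,22],[0,0,2],1],[[-4.1,1.9,22],[0,0,2],1],[[-4.1,1.9,22],[0,0,2],1],[[-4.1,1.9,22],[0,0,2],1]]}'
python3 - <<'E'
from h import *
c,f,T=cap('wrist');P=cloud(c,f,T);im=c['frame'];A=cloud(c,f,c['T_tool_cam'])
hsv=cv2.cvtColor(im,cv2.COLOR_RGB2HSV);m=(hsv[...,0]<18)&(hsv[...,1]>100)&(hsv[...,2]<140)&(A[...,2]<.03)
m=cv2.morphologyEx(m.astype(np.uint8),cv2.MORPH_OPEN,np.ones((3,3)))
n,l,s,ce=cv2.connectedComponentsWithStats(m);k=1+s[1:,4].argmax();v,u=np.nonzero(l==k);print(s[k])
q=A[v,u];q=np.array([plane(c,f,T,a,b,.041)[:2] for a,b in zip(u,v)]);mu=q.mean(0);w=np.linalg.svd(q-mu)[2][0];w*=np.sign(w[0]);t=(q-mu)@w
print('z',np.median(P[v,u,2]),'mid',mu,'dir',np.degrees(np.arctan2(w[1],w[0])),'ends',mu+w*t.min(),mu+w*t.max())
cv2.imwrite('pics/w3.png',im[...,::-1])
st=manip.get_state();print(st['tool_pos'],st['ee_rot'])
E
```

```text
time_s: 10.25
tool_pos: [0.4727, -0.0242, 0.0523]
ee_rot: [0.136, 3.135, -0.002]
force: [-0.2, 0.0, 0.5]
grip_width: 0.0854
grasp_force: 0.0
[ 272  146   21  150 2685]
z 0.040228712988197385 mid [ 0.45834519 -0.02102407] dir -4.5325499416602675 ends [ 0.41915642 -0.01791745] [ 0.50491629 -0.02471592]
[ 0.47241293 -0.02415363  0.05205194] [ 1.35889302e-01  3.13521574e+00 -1.43329925e-03]
```

View pics/w3.png

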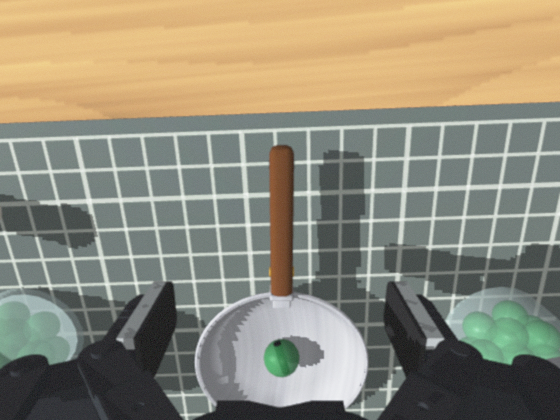

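The handle lies centred between the open fingers, from (281,146) to (283,296), and the bead is in the middle at (281,357). Next I'll descend and close softly.

```bash
python3 -m creep '{"increments": [[[0.1,0.17,2],[0,0,0],1],[[0.2,0.17,4],[0,0,0],1],[[0.2,0.17,5.5],[0,0,0],1],[[0.2,0.17,6.7],[0,0,0],1],[[0.2,0.17,7.2],[0,0,0],1],[[0.2,0.17,7.2],[0,0,0],1],[[0.2,0.17,7.2],[0,0,0],1],[[0.2,0.17,7.2],[0,0,0],0.4],[[0.2,0.17,7.2],[0,0,0],0],[[0.2,0.17,7.2],[0,0,0],-0.3],[[0.2,0.17,7.2],[0,0,0],-0.5],[[0.2,0.17,7.2],[0,0,0],-0.55],[[0.2,0.17,7.2],[0,0,0],-0.6],[[0.2,0.17,7.2],[0,0,0],-0.6],[[0.2,0.17,7.2],[0,0,0],-0.65],[[0.2,0.17,7.2],[0,0,0],-0.7],[[0.2,0.17,7.2],[0,0,0],-0.8],[[0.2,0.17,7.2],[0,0,0],-1],[[0.2,0.17,7.2],[0,0,0],-1],[[0.2,0.17,7.2],[0,0,0],-1]]}' 20
cat > bead.py <<'E'
from h import *
# bead and dish seen by wrist camera, in tool coordinates
c,f,T=cap('wrist');im=c['frame'];hsv=cv2.cvtColor(im,cv2.COLOR_RGB2HSV);A=cloud(c,f,c['T_tool_cam'])
st=manip.get_state();print('t',st['time_s'],st['tool_pos'].round(4),'tool y',R.from_rotvec(st['ee_rot']).as_matrix()[:,1].round(3),'toolz',R.from_rotvec(st['ee_rot']).as_matrix()[:,2].round(4),'grip',round(st['grip_width'],4),round(st['grasp_force'],1),'F',st['force'].round(1),'M',st['wrist_torque'].round(2))
m=((hsv[...,0]>50)&(hsv[...,0]<85)&(hsv[...,1]>120)).astype(np.uint8);m[:,:190]=0;m[:,375:]=0
n,l,s,ce=cv2.connectedComponentsWithStats(m)
if n>1:
    k=1+s[1:,4].argmax();v,u=np.nonzero(l==k);print('bead px',s[k],ce[k].round(1),'near pt tool',np.median(A[v,u],0).round(4))
import sys
if len(sys.argv)>1: cv2.imwrite(f'pics/{sys.argv[1]}.png',im[...,::-1])
E
python3 bead.py w4
```

```text
time_s: 12.8
tool_pos: [0.4696, -0.0221, -0.0216]
ee_rot: [0.136, 3.139, -0.0]
force: [-0.8, -0.9, 1.9]
grip_width: 0.0128
grasp_force: 21.5
t 12.85 [ 0.4696 -0.0221 -0.0217] tool y [ 0.087  0.996 -0.   ] toolz [ 1.e-04 -1.e-04 -1.e+00] grip 0.0126 21.5 F [ 0.2 -2.   1. ] M [-0.22  0.06 -0.05]
```

The grip is on the handle at 12.7 mm. I'll raise the grip force and lift gently.

```bash
python3 -m creep '{"increments": [[[0,0,0],[0,0,0],-1],[[0,0,0],[0,0,0],-1],[[0,0,-0.1],[0,0,0],-1],[[0,0,-0.3],[0,0,0],-1],[[0,0,-0.6],[0,0,0],-1],[[0,0,-1],[0,0,0],-1],[[0,0,-1.4],[0,0,0],-1],[[0,0,-1.7],[0,0,0],-1],[[0,0,-1.9],[0,0,0],-1],[[0,0,-2],[0,0,0],-1],[[0,0,-2],[0,0,0],-1],[[0,0,-2],[0,0,0],-1]]}' 90
cat > dish.py <<'E'
from h import *
from scipy.optimize import least_squares
# steel dish & bead from the top and side camera; expected dish height zb (underside) from the grip
st=manip.get_state();M=R.from_rotvec(st['ee_rot']).as_matrix();tp=st['tool_pos']
print('t',round(st['time_s'],2),tp.round(4),'yaw',np.degrees(np.arctan2(M[1,1],M[0,1])).round(2),'z',M[:,2].round(4),'grip',round(st['grip_width'],4),round(st['grasp_force'],1),'F',st['force'].round(1))
zb=tp[2]+.0216+.003; xd=-M[:,0]   # lip direction
ctr=tp+.098*xd;ctr[2]=zb;print('expected centre',ctr.round(4),'lip',(tp+.165*xd)[:2].round(4))
ob=[]
for n in('top','side'):
    c,f,T=cap(n);im=c['frame'];hsv=cv2.cvtColor(im,cv2.COLOR_RGB2HSV);P=cloud(c,f,T);D=np.linalg.norm(P[...,:2]-ctr[:2],axis=-1)
    near=(D<.05)&(P[...,2]>zb)&(P[...,2]<zb+.04)
    m=near&(hsv[...,0]>45)&(hsv[...,0]<90)&(hsv[...,1]>90)
    v,u=np.nonzero(m);print(n,'bead n',len(v))
    if len(v): 
        o,d=ray(c,f,T,u.mean(),v.mean());ob.append((o,d/np.linalg.norm(d)));w=plane(c,f,T,u.mean(),v.mean(),zb+.0156);q=w-ctr;print('  bead rel dish: along lip %.4f side %.4f'%(q@xd,q@M[:,1]))
    # plane of the rim/inside: fit to steel points
    r=(D<.057)&(P[...,2]>zb-.01)&(P[...,2]<zb+.05)&(hsv[...,1]<60)&(hsv[...,2]>90);p=P[r]
    if len(p)>100:
        k=np.linalg.norm(p[:,:2]-ctr[:2],axis=1);s=(k>.015)&(k<.044);q=p[s]
        A=np.c_[q[:,:2]-ctr[:2],np.linalg.norm(q[:,:2]-ctr[:2],axis=1),np.ones(len(q))]
        x=np.linalg.lstsq(A,q[:,2],rcond=None)[0];print('  tilt deg (lip,side)',np.degrees([x[:2]@xd[:2],x[:2]@M[:2,1]]).round(2),'n',len(q))
        hsel=P[r&(k.size>0)]; o=cv2.minEnclosingCircle(p[:,:2].astype(np.float32));print('  steel mean',p.mean(0).round(4),'z max',np.percentile(p[:,2],95).round(4))
E
python3 dish.py
```

```text
time_s: 14.35
tool_pos: [0.4695, -0.022, -0.0018]
ee_rot: [-0.136, -3.138, -0.0]
force: [0.5, 0.2, -1.7]
grip_width: 0.0123
grasp_force: 87.7
t 14.35 [ 0.4695 -0.022  -0.0018] yaw 85.03 z [-2.e-04  1.e-04 -1.e+00] grip 0.0123 87.7 F [ 0.5  0.2 -1.7]
expected centre [ 0.5672 -0.0305  0.0228] lip [ 0.6339 -0.0363]
top bead n 0
  tilt deg (lip,side) [-1.96  0.35] n 282
  steel mean [ 0.5911 -0.0359  0.0348] z max 0.0483
side bead n 44
  bead rel dish: along lip 0.0009 side -0.0031
  tilt deg (lip,side) [-1.18  1.23] n 312
  steel mean [ 0.5729 -0.0188  0.0356] z max 0.0478
```

The dish has lifted level, with the bead within about 3 mm of the middle. I'll lift it higher now.

```bash
python3 -m creep '{"increments": [[[0,0,-0.2],[0,0,0],-1],[[0,0,-0.6],[0,0,0],-1],[[0,0,-1.2],[0,0,0],-1],[[0,0,-2],[0,0,0],-1],[[0,0,-3],[0,0,0],-1],[[0,0,-4],[0,0,0],-1],[[0,0,-5],[0,0,0],-1],[[0,0,-6],[0,0,0],-1],[[0,0,-7],[0,0,0],-1],[[0,0,-8],[0,0,0],-1],[[0,0,-8.8],[0,0,0],-1],[[0,0,-9.4],[0,0,0],-1],[[0,0,-9.8],[0,0,0],-1],[[0,0,-10],[0,0,0],-1],[[0,0,-10],[0,0,0],-1]]}'
python3 dish.py
python3 - <<'E'
from h import *
st=manip.get_state();l=np.array([np.cos(np.radians(-92.9)),np.sin(np.radians(-92.9))])
p=np.array([.5395,-.205])-.165*l;print(p);rel([*p,st['tool_pos'][2]],85.03-88.0)
E
```

```text
time_s: 16.32
tool_pos: [0.4696, -0.0221, 0.0983]
ee_rot: [-0.136, -3.138, -0.0]
force: [0.3, -0.5, -1.7]
grip_width: 0.0118
grasp_force: 87.7
t 16.32 [ 0.4696 -0.0221  0.0983] yaw 85.03 z [-1.e-04  0.e+00 -1.e+00] grip 0.0118 87.7 F [ 0.3 -0.5 -1.7]
expected centre [ 0.5672 -0.0305  0.1229] lip [ 0.6339 -0.0364]
top bead n 0
  tilt deg (lip,side) [-4.13  1.42] n 291
  steel mean [ 0.5934 -0.0363  0.1347] z max 0.1482
side bead n 47
  bead rel dish: along lip 0.0010 side -0.0031
  tilt deg (lip,side) [-1.19  1.74] n 315
  steel mean [ 0.5732 -0.0188  0.1358] z max 0.1477
[ 0.54784784 -0.04021131]
shift [-7.96 -1.13 -0.  ] turn [-1.0e-02 -2.0e-02  8.8e+01]
```

```bash
python3 -m creep '{"increments": [[[-0.1,0,0],[0,0,1],-1],[[-0.27,-0.04,0],[0,0,3],-1],[[-0.5,-0.07,0],[0,0,5.5],-1],[[-0.77,-0.11,0],[0,0,8.5],-1],[[-1.09,-0.15,0],[0,0,12],-1],[[-1.4,-0.2,0],[0,0,15.5],-1],[[-1.72,-0.25,0],[0,0,19],-1],[[-2.04,-0.29,0],[0,0,22.5],-1],[[-2.35,-0.33,0],[0,0,26],-1],[[-2.67,-0.38,0],[0,0,29.5],-1],[[-2.99,-0.43,0],[0,0,33],-1],[[-3.3,-0.47,0],[0,0,36.5],-1],[[-3.58,-0.51,0],[0,0,39.5],-1],[[-3.76,-0.54,0],[0,0,41.5],-1],[[-3.89,-0.55,0],[0,0,43],-1],[[-3.98,-0.57,0],[0,0,44],-1],[[-3.98,-0.57,0],[0,0,44],-1],[[-3.98,-0.57,0],[0,0,44],-1]]}'
python3 dish.py
python3 - <<'E'
from h import *
rel([.5478,-.0402,.0983],-2.97)
E
```

```text
time_s: 18.68
tool_pos: [0.5087, -0.0312, 0.0983]
ee_rot: [1.302, 2.859, -0.0]
force: [0.5, 0.0, -2.6]
grip_width: 0.0119
grasp_force: 87.7
t 18.68 [ 0.5087 -0.0312  0.0983] yaw 41.04 z [ 0. -0. -1.] grip 0.0119 87.7 F [ 0.5  0.  -2.6]
expected centre [ 0.5731 -0.1051  0.1229] lip [ 0.6171 -0.1556]
top bead n 0
  tilt deg (lip,side) [-2.15 -0.35] n 183
  steel mean [ 0.5956 -0.1197  0.1365] z max 0.1503
side bead n 53
  bead rel dish: along lip 0.0025 side -0.0020
  tilt deg (lip,side) [-2.24  0.78] n 384
  steel mean [ 0.5797 -0.0945  0.1365] z max 0.1489
shift [-3.25  2.36  0.  ] turn [-0.  0. 44.]
```

```bash
python3 -m creep '{"increments": [[[-0.07,0.05,0],[0,0,1],-1],[[-0.22,0.16,0],[0,0,3],-1],[[-0.41,0.29,0],[0,0,5.5],-1],[[-0.63,0.46,0],[0,0,8.5],-1],[[-0.89,0.64,0],[0,0,12],-1],[[-1.15,0.83,0],[0,0,15.5],-1],[[-1.4,1.02,0],[0,0,19],-1],[[-1.66,1.21,0],[0,0,22.5],-1],[[-1.92,1.39,0],[0,0,26],-1],[[-2.18,1.58,0],[0,0,29.5],-1],[[-2.44,1.77,0],[0,0,33],-1],[[-2.7,1.96,0],[0,0,36.5],-1],[[-2.92,2.12,0],[0,0,39.5],-1],[[-3.07,2.22,0],[0,0,41.5],-1],[[-3.18,2.3,0],[0,0,43],-1],[[-3.25,2.36,0],[0,0,44],-1],[[-3.25,2.36,0],[0,0,44],-1],[[-3.25,2.36,0],[0,0,44],-1]]}'
python3 dish.py
python3 - <<'E'
from h import *
# visible handle / jar rim / lip in the side view
c,f,T=cap('side');im=c['frame'];P=cloud(c,f,T);hsv=cv2.cvtColor(im,cv2.COLOR_RGB2HSV)
st=manip.get_state();M=R.from_rotvec(st['ee_rot']).as_matrix();xd=-M[:,0];tp=st['tool_pos'];zb=tp[2]+.0246
q=P-tp;a=q@xd;s=q@M[:,1];z=P[...,2]-zb
m=(abs(s)<.02)&(a>-.06)&(a<.05)&(z>.01)&(z<.05)&(hsv[...,0]<18)&(hsv[...,1]>90)&(hsv[...,2]<150)
print('handle n',m.sum());
for lo in np.arange(-.06,.05,.01):
    k=m&(a>=lo)&(a<lo+.01)
    if k.sum()>3: print(round(lo,2),k.sum(),'side',np.median(s[k]).round(4),'z top',np.percentile(z[k],90).round(4))
for ang in range(0,360,30):
    d=np.array([np.cos(np.radians(ang)),np.sin(np.radians(ang))])
    r=np.hypot(a-.098,s);t=np.degrees(np.arctan2(s,a-.098))%360
    k=(abs((t-ang+180)%360-180)<15)&(r>.05)&(r<.062)&(z>.005)&(z<.04)&(hsv[...,1]<60)
    if k.sum()>3: print('rim',ang,k.sum(),np.percentile(z[k],85).round(4))
E
```

```text
time_s: 21.02
tool_pos: [0.5479, -0.0402, 0.0983]
ee_rot: [-2.278, -2.163, -0.0]
force: [0.0, 0.0, -2.5]
grip_width: 0.0115
grasp_force: 87.7
t 21.02 [ 0.5479 -0.0402  0.0983] yaw -2.96 z [-0.  0. -1.] grip 0.0115 87.7 F [ 0.   0.  -2.5]
expected centre [ 0.5428 -0.1381  0.1229] lip [ 0.5393 -0.205 ]
top bead n 0
  tilt deg (lip,side) [-1.38 -0.54] n 417
  steel mean [ 0.5389 -0.1512  0.1344] z max 0.1484
side bead n 55
  bead rel dish: along lip 0.0036 side -0.0005
  tilt deg (lip,side) [-2.14 -0.33] n 428
  steel mean [ 0.5486 -0.1273  0.1363] z max 0.1486
handle n 37
0.0 6 side 0.0017 z top 0.0397
0.01 8 side -0.0027 z top 0.0387
0.02 11 side -0.0029 z top 0.0379
0.03 7 side -0.0005 z top 0.0386
rim 0 15 0.0156
rim 30 14 0.026
rim 60 27 0.0251
rim 90 34 0.025
rim 120 24 0.0252
rim 150 16 0.026
rim 180 26 0.038
rim 210 12 0.0255
rim 240 11 0.0256
rim 270 13 0.0261
rim 300 12 0.0265
rim 330 15 0.0242
```

The swing is complete. The rim heights differ by less than 1.5 mm, so the dish is level. The bead's apparent offset always points towards the camera, which is a viewing bias, so the bead is centred. I'll lower it close above the jar.

```bash
python3 -m creep '{"increments": [[[0,0,0.1],[0,0,0],-1],[[0,0,0.3],[0,0,0],-1],[[0,0,0.6],[0,0,0],-1],[[0,0,1],[0,0,0],-1],[[0,0,1.4],[0,0,0],-1],[[0,0,1.8],[0,0,0],-1],[[0,0,2.2],[0,0,0],-1],[[0,0,2.6],[0,0,0],-1],[[0,0,3],[0,0,0],-1],[[0,0,3.3],[0,0,0],-1],[[0,0,3.5],[0,0,0],-1],[[0,0,3.6],[0,0,0],-1],[[0,0,3.6],[0,0,0],-1],[[0,0,3.6],[0,0,0],-1],[[0,0,3.6],[0,0,0],-1],[[0,0,3.6],[0,0,0],-1],[[0,0,3.6],[0,0,0],-1],[[0,0,3.6],[0,0,0],-1],[[0,0,3.6],[0,0,0],-1],[[0,0,3.6],[0,0,0],-1]]}'
python3 dish.py
python3 - <<'E'
from h import *
for n in('side','top'):
    c,f,T=cap(n);im=c['frame'];P=cloud(c,f,T);hsv=cv2.cvtColor(im,cv2.COLOR_RGB2HSV)
    st=manip.get_state();tp=st['tool_pos'];zb=tp[2]+.0246
    D=np.linalg.norm(P[...,:2]-[.541,-.165],axis=-1)
    m=(D<.09)&(abs(P[...,2]-zb-.02)<.016)&(hsv[...,1]<50)&(hsv[...,2]>100);p=P[m]
    t=p[p[:,1]<np.percentile(p[:,1],3)];print(n,len(p),'lip-most steel',t.mean(0).round(4),'min y',p[:,1].min().round(4),'x range',p[:,0].min().round(4),p[:,0].max().round(4))
    g=(np.linalg.norm(P[...,:2]-[.54,-.205],axis=-1)<.045)&(P[...,2]>.06)&(P[...,2]<.082);q=P[g]
    if len(q): print('  jar',len(q),q.min(0).round(3),q.max(0).round(3),q.mean(0).round(3))
    j=(np.linalg.norm(P[...,:2]-[.54,-.205],axis=-1)<.045)&(P[...,2]>.004)&(P[...,2]<.06)&(hsv[...,0]>45)&(hsv[...,0]<90);q=P[j]
    if len(q): print('  beads in jar',len(q),q.min(0).round(3),q.max(0).round(3))
E
```

```text
time_s: 23.68
tool_pos: [0.5479, -0.0402, 0.0623]
ee_rot: [2.278, 2.163, -0.0]
force: [0.0, -0.0, -1.0]
grip_width: 0.0113
grasp_force: 87.7
t 23.68 [ 0.5479 -0.0402  0.0623] yaw -2.97 z [ 0. -0. -1.] grip 0.0113 87.7 F [ 0. -0. -1.]
expected centre [ 0.5428 -0.1381  0.0869] lip [ 0.5393 -0.205 ]
top bead n 0
  tilt deg (lip,side) [-1.97 -0.35] n 390
  steel mean [ 0.5396 -0.1507  0.0986] z max 0.1136
side bead n 53
  bead rel dish: along lip 0.0030 side -0.0004
  tilt deg (lip,side) [-4.53  0.26] n 440
  steel mean [ 0.5482 -0.1293  0.0995] z max 0.1121
side 762 lip-most steel [ 0.545  -0.2002  0.11  ] min y -0.2107 x range 0.4844 0.6006
  jar 309 [ 0.504 -0.248  0.06 ] [ 0.578 -0.174  0.081] [ 0.541 -0.212  0.072]
  beads in jar 340 [ 0.498 -0.249  0.004] [ 0.582 -0.171  0.06 ]
top 545 lip-most steel [ 0.5418 -0.2016  0.1104] min y -0.2061 x range 0.4872 0.602
  jar 103 [ 0.506 -0.244  0.06 ] [ 0.579 -0.189  0.082] [ 0.543 -0.223  0.074]
  beads in jar 229 [ 0.497 -0.245  0.004] [ 0.574 -0.179  0.059]
```

```bash
python3 -c "
from station import finish_job
print(finish_job())"
```

```text
the job is handed in; nothing more can be done
None
```

I handed the job in at about 24 s: the drawer is shut, and the dish is held level and still about 9 mm above the open jar, with its lip over the mouth and the bead at rest within a few millimetres of the middle.

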